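# Sort tagged stirrer modules into sprung pass and reject nests

### The arm

A 7-joint arm with a two-finger parallel gripper is mounted at the origin on the work surface. World frame = base frame: x ahead of the robot, y to its left, z up, the work surface at z = 0. Lengths are in m, angles in rad, forces in N, time in s.
With the tool pointing down it reaches from about 0.425 to 0.925 m from the base axis. Payload 6.8 kg.
Tool frame: the origin (TCP) lies at the very end of the fingers, on their centre line; the grasp point (between the pads) lies grasp_offset behind it (grasp_offset is the distance from the TCP to the grasp point, in m); z points along the fingers, y is the direction in which the jaws open and shut (so a half turn about z gives the same grasp; the last joint's range is limited). The gripper opens to 85 mm and grips with 20 to 120 N. Pads are 22 mm wide; open, the fingers measure 114 mm over their backs; the gripper's body (76 mm by 85 mm) begins 54 mm behind the grasp point. The pads swing forward as they close: fully open they stand 13 mm farther back than shut.
Start: joints at [-1.248, 0.477, 0.022, 1.555, -0.011, 1.109, -0.083], TCP at [0.282, 0.613, 0.231] pointing down, gripper open.
Joint ranges: [-2.96, 2.96], [-0.34, 2.1], [-1.41, 1.46], [0.24, 2.44], [-1.37, 4.51], [0.17, 1.92], [-2.96, 2.96]. Speed limits (rad/s): [2.39, 2.39, 3.14, 3.14, 3.14, 3.14, 3.14].

### API

Orientations are given as a unit quaternion [w, x, y, z].
In Python, from station import * gives the robot as it stands.
- The arm moves only by the shell command python3 -m handwheel 'ROWS' [FORCE]. ROWS is JSON, one flat list of numbers, 7 for each row, row after row: the shift along the world's x, y, z in cm, then the turn, a rotation vector about the world's x, y, z in degrees, then the opening, from 0 (shut) to 1 (fully open). In form: [tx, ty, tz, ax, ay, az, fingers, tx, ty, tz, ax, ay, az, fingers, ...]. A call has 1 to 8 rows; each row is the pose to reach, as a shift and turn from the pose measured when the call began; what a row does not reach only later rows make up. A row lasts 1/12 s, in which the tool goes at most 41.7 mm and 7.16 degrees, less where a joint would pass 70% of its speed; a pose out of reach is approached as far as the arm can. A call with a gripper value outside its range is refused whole. The fingers move at their own pace and stop on an object; FORCE is the grip in N (left out, the last holds). Time passes only in rows, so rows that repeat a pose let the fingers close. It gives the time, the measured TCP pose, the force and the opening at its end, in the units of the state.
- get_obs(): the state, without advancing time (a new reading comes with each control period).
- read_camera(name): name is "side" or "top"; returns the picture (400x640x3 uint8, red, green, blue); there is no depth.
- camera_info(name): a dict with "fx", "fy", "cx", "cy" (pixels), "R" (3x3) and "t" (3): a world point X has camera coordinates R X + t. Camera axes: x right, y down, z forward; pixel columns grow to the right and rows downward; lengths in m; the calibration is good to about 2 mm. A picture is of the moment at which its call begins. camera_info takes no time and is no camera call.
- hand_in(): hands the job in, once; it reports no verdict.
The state is a dict: "t": time; "q": joint angles; "joint_vel": joint speeds; "joint_torque": joint torques, N m; "eef_pos": TCP position; "tool_rot": TCP orientation; "contact_force": force on the tool from outside, world axes, zero at the start; "torque": the same for the moment, N m; "gripper_width": opening from 0.0 (shut) to 1.0 (fully open).
Only numpy, scipy, OpenCV 4.12 (cv2) and the standard library are available. Lean on these libraries where they do the work, as an engineer would, in place of code of your own. Each camera call takes 0.05 s, during which the arm holds its last target. There are 200 camera calls.

### The job

Sort the two tagged stirrer drive modules: the one with the round tag goes into the pass nest (round mark), the one with the bar tag into the reject nest (bar mark). Tuck each module's tongue under the nest's lip, press it against the spring without forcing it, and lower its tail in front of the tail bar, so that it lies flat and is held by the spring. Leave the untagged module and the flask, beaker, wash bottle and jar standing where they are.

Things in the scene. Friction and masses are not known exactly. Their poses are not given: they have to be found in the camera images.
- round_module: grey loose stirrer module, 0.3-0.65 kg, lying flat. Body 110 (x) x 50 (y) x 48 mm high; at its nose (-x) a tongue 20 long, 30 wide, 12 high, flush with the underside: tongue tip at x = -75, tail face (black ribs on top nearby) at x = +55 mm. Origin: centre of the body's underside, z up. White ROUND tag, 34 mm, on top: passed.
- bar_module: grey loose stirrer module, 0.3-0.65 kg, lying flat. Body 110 (x) x 50 (y) x 48 mm high; at its nose (-x) a tongue 20 long, 30 wide, 12 high, flush with the underside: tongue tip at x = -75, tail face (black ribs on top nearby) at x = +55 mm. Origin: centre of the body's underside, z up. White BAR tag, 42 x 11 mm, across the top: rejected.
- plain_module: grey loose stirrer module, 0.3-0.65 kg, lying flat. Body 110 (x) x 50 (y) x 48 mm high; at its nose (-x) a tongue 20 long, 30 wide, 12 high, flush with the underside: tongue tip at x = -75, tail face (black ribs on top nearby) at x = +55 mm. Origin: centre of the body's underside, z up. No tag: not yet tested, leave it alone.
- pass_nest: fixed cradle, base plate 200 (x) x 84 x 8 mm, origin at the centre of its underside, bed at z = 8 mm. Module lies nose to -x between two guides (x -45 to 0, 54 mm apart, top z = 22). Pass nest: white ROUND mark, 34 mm, on its nose housing. For its lip and tail bar see the points.
- reject_nest: fixed cradle, base plate 200 (x) x 84 x 8 mm, origin at the centre of its underside, bed at z = 8 mm. Module lies nose to -x between two guides (x -45 to 0, 54 mm apart, top z = 22). Reject nest: white BAR mark, 42 x 11 mm, on its nose housing. For its lip and tail bar see the points.
- pass_lip (a point): pass nest: middle of the lower edge of the lip, x = -62, z = 26 mm on the nest (18 mm over the bed). The grey nose housing reaches from here to x = -100, 76 wide, top z = 32; its slot under the lip is 36 wide, open to +x, and takes the tongue against the spring plunger. Axes as the nest's
- pass_tail (a point): pass nest: point on the bed at x = 62, z = 8 mm on the nest. Near it stands the tail bar, 64 wide, 12 thick, 10 high over the bed: its inner face is set anywhere from 2 mm before to 2 mm beyond this point, anew every time. The bar is too high to pass level with the tongue under the lip: go in tilted, tail up
- pass_plunger (a joint): how far the pass nest's spring plunger is pushed in, 0 to 0.017 m. Its face (28 wide, 2 to 14 mm over the bed) is at nest x = -61 mm when free; 3 N at first, 11.5 N fully in. A seated module, tail against the bar, holds it in by 5 to 9 mm
- reject_lip (a point): reject nest: middle of the lower edge of the lip, x = -62, z = 26 mm on the nest (18 mm over the bed). The grey nose housing reaches from here to x = -100, 76 wide, top z = 32; its slot under the lip is 36 wide, open to +x, and takes the tongue against the spring plunger. Axes as the nest's
- reject_tail (a point): reject nest: point on the bed at x = 62, z = 8 mm on the nest. Near it stands the tail bar, 64 wide, 12 thick, 10 high over the bed: its inner face is set anywhere from 2 mm before to 2 mm beyond this point, anew every time. The bar is too high to pass level with the tongue under the lip: go in tilted, tail up
- reject_plunger (a joint): how far the reject nest's spring plunger is pushed in, 0 to 0.017 m. Its face (28 wide, 2 to 14 mm over the bed) is at nest x = -61 mm when free; 3 N at first, 11.5 N fully in. A seated module, tail against the bar, holds it in by 5 to 9 mm
- flask: glass conical flask, 84 mm across, 110 high; leave it alone. Origin: centre of its underside
- beaker: glass beaker, 76 mm across, 95 high; leave it alone. Origin: centre of its underside
- wash_bottle: white bottle with blue cap, 64 mm across, 160 high; leave it alone. Origin: centre of its underside
- jar: small amber jar, 40 mm across, 55 high; leave it alone. Origin: centre of its underside
Things that resemble listed ones, but are neither listed nor needed, are in the scene too. What is shaped like the bar_module but red is not meant.

How it is judged:
By the outcome, as a careful person would: the job done as asked, in the order asked, and still so for the second after the job is handed in, with the robot touching nothing.
It also fails if it takes over 58 s, if anything falls off the work surface, if the arm or the gripper's body presses on something with over 40 N, if the wrist force passes 120 N, or if a joint passes its speed limit or range.

## Working session

There is one attempt and no reset: what is moved stays moved. The work goes in short steps, Python scripts to look and compute and a shell command to move; the robot and the scene stay as the last step left them, time stands still between calls to the robot, and variables do not carry over. Pictures are saved under pics/ and viewed, on a budget of 10 in all, crops included, one or two more only if the job needs it, and the job is handed in when it is done.

```bash
mkdir -p pics; ls; python3 - <<'E'
from station import *
import cv2
o=get_obs();print(o)
for n in("top","side"):
    im=read_camera(n);cv2.imwrite(f"pics/{n}0.png",im[:,:,::-1]);print(n,camera_info(n))
E
```

```text
pics
{'t': 0.0, 'q': array([-1.24808475,  0.47783847,  0.02231221,  1.55645338, -0.01151299,
        1.10928468, -0.0831039 ]), 'joint_vel': array([-0.00126247,  0.00029331, -0.00095423, -0.00021729, -0.00049419,
       -0.00130654,  0.00047832]), 'joint_torque': array([ 4.80969484e-04, -5.96436560e+01,  1.60748273e+00, -2.81213003e+01,
        1.23531074e-02,  9.01639927e-03, -9.01279606e-06]), 'eef_pos': array([0.28163287, 0.61278763, 0.23029863]), 'tool_rot': array([-1.41771298e-04,  2.13726015e-01,  9.76893203e-01, -9.17283671e-04]), 'contact_force': array([-0.62975853,  0.18604057, -0.15277406]), 'torque': array([ 0.00104725, -0.03138029, -0.02861874]), 'gripper_width': 1.0019327020769875}
top {'fx': 425.56183444045047, 'fy': 425.56183444045047, 'cx': 320.2432520824165, 'cy': 202.32780649161862, 'R': array([[ 0.01816858, -0.99973566,  0.01408925],
       [-0.98263036, -0.02045707, -0.18444265],
       [ 0.18468212, -0.01049347, -0.98274229]]), 't': array([0.0461086 , 0.52264697, 0.98827407])}
side {'fx': 367.47105855816875, 'fy': 367.47105855816875, 'cx': 322.0276658259679, 'cy': 197.07008556087678, 'R': array([[ 0.87725735, -0.48001032,  0.00310266],
       [-0.36069161, -0.66343022, -0.65556228],
       [ 0.31673506,  0.57397773, -0.75513474]]), 't': array([-0.43163033,  0.25482439,  0.9638756 ])}
```

View pics/top0.png

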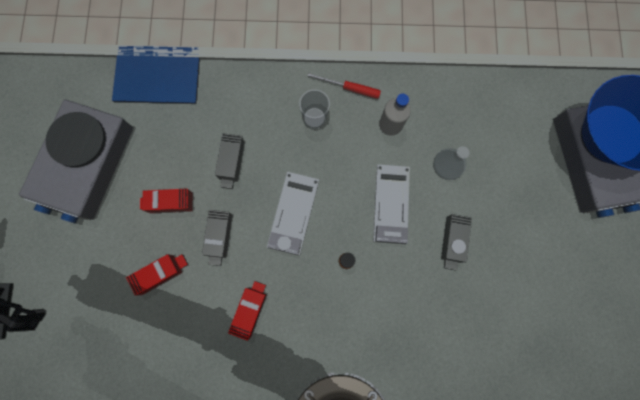

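View pics/side0.png

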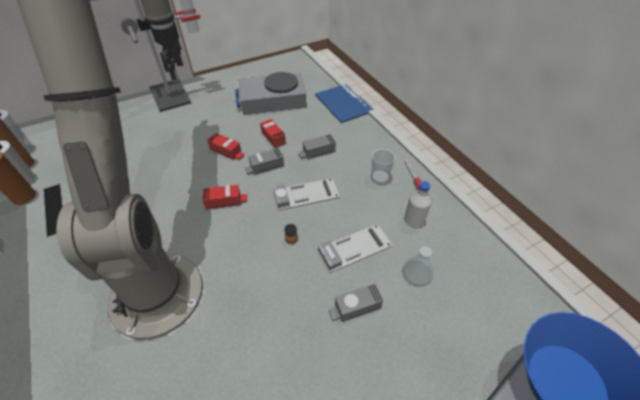

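The top view shows the round module (458,240), bar module (216,236), plain module (229,158), pass nest (293,213) with its round mark at (284,243), and reject nest (392,205) with its bar mark at (392,234). The red ones are decoys. I'll enlarge both views.

```bash
python3 - <<'E'
import cv2
for n,(x,y,w,h),s in(("top",(195,130,285,145),2.8),("side",(240,140,160,190),3.1)):
    im=cv2.imread(f"pics/{n}0.png")[y:y+h,x:x+w]
    im=cv2.resize(im,None,fx=s,fy=s,interpolation=cv2.INTER_CUBIC)
    for k in range(0,w,20):cv2.line(im,(int(k*s),0),(int(k*s),6),(0,255,255),1);cv2.putText(im,str(x+k),(int(k*s),16),0,.35,(0,255,255),1)
    for k in range(0,h,20):cv2.line(im,(0,int(k*s)),(6,int(k*s)),(0,255,255),1);cv2.putText(im,str(y+k),(8,int(k*s)+4),0,.35,(0,255,255),1)
    cv2.imwrite(f"pics/{n}0c.png",im)
E
```

```text
(no output)
```

View pics/top0c.png

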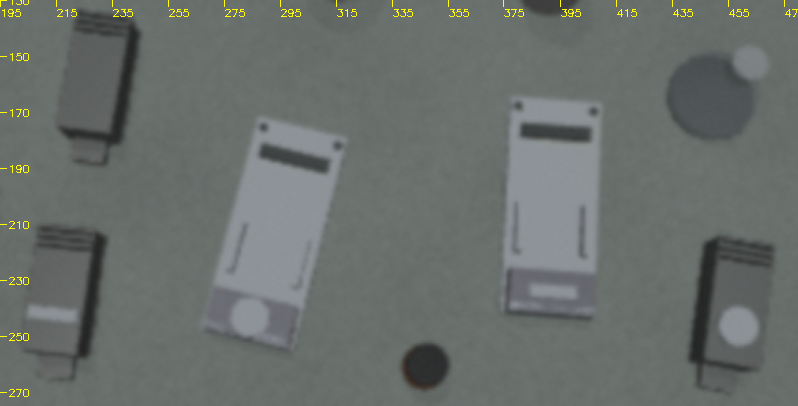

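View pics/side0c.png

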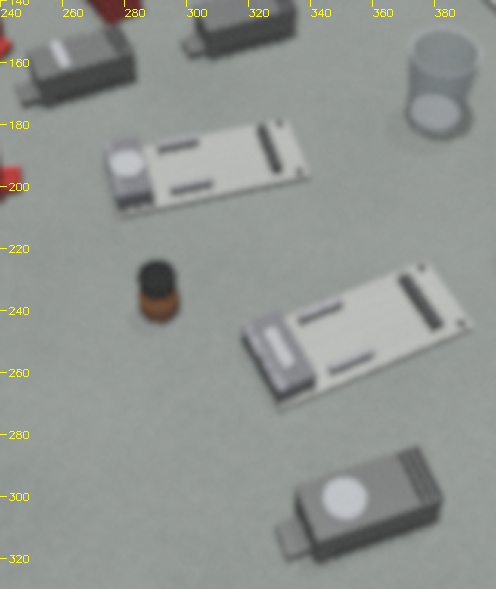

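The crops confirm the layout. The noses point to −x (image bottom in the top view), and both tail bars are dark strips at the far ends. Next I'll fit the poses from both views.

```bash
cat > h.py <<'E'
import numpy as np
from station import *
from scipy.optimize import least_squares
C={n:camera_info(n) for n in("top","side")}
def proj(n,X):
    c=C[n];p=np.asarray(X)@np.array(c["R"]).T+c["t"]
    return np.c_[c["cx"]+c["fx"]*p[:,0]/p[:,2],c["cy"]+c["fy"]*p[:,1]/p[:,2]]
def place(P,x,y,a,z=0):
    c,s=np.cos(a),np.sin(a);P=np.asarray(P,float)
    return np.c_[x+c*P[:,0]-s*P[:,1],y+s*P[:,0]+c*P[:,1],z+P[:,2]]
def fit(obs,freez=True,off=np.zeros(4)):
    # obs: (cam, model pt mm, pixel)
    def r(v):
        e=[]
        for i,n in enumerate(("top","side")):
            o=[q for q in obs if q[0]==n]
            if o:e.append((proj(n,place(np.array([q[1] for q in o])/1000,*v[:3],v[3] if freez else 0))-[q[2] for q in o]).ravel())
        return np.concatenate(e)
    s=least_squares(r,[.6,0,0]+([0] if freez else []),loss="soft_l1",x_scale=.1)
    return s.x,r(s.x)
T=lambda u,v:(195+u/2.8,130+v/2.8)
S=lambda u,v:(240+u/3.1,140+v/3.1)
E
cat > f.py <<'E'
from h import *
def mod(t,s):return [("top",p,T(*q)) for p,q in t]+[("side",p,S(*q)) for p,q in s]
tl,tr,nr,nl=(55,25,48),(55,-25,48),(-55,-25,48),(-55,25,48)
O={}
O["round"]=mod([(tl,(718,236)),(tr,(774,246)),(nr,(762,370)),(nl,(703,360))],[(nl,(296,490)),(nr,(316,527)),(tr,(441,491)),(tl,(418,447)),((-55,-25,0),(317,562))])
O["bar"]=mod([(tl,(40,226)),(tr,(97,234)),(nr,(80,355)),(nl,(24,350))],[(nr,(50,78)),(tr,(133,57)),(tl,(112,27))])
P=[(100,42,8),(100,-42,8),(-62,38,32),(-62,-38,32),(-100,42,8),(-100,-42,8),(-81,0,32)]
O["pass"]=mod(list(zip(P,[(258,117),(346,137),(214,287),(302,304),(203,330),(293,350),(249,317)])),[(P[0],(292,120)),(P[1],(309,175)),(P[6],(127,163)),((-100,-42,0),(124,217))])
O["reject"]=mod(list(zip(P,[(512,96),(601,103),(509,267),(597,272),(502,313),(593,319),(553,291)])),[(P[0],(424,262)),(P[1],(472,324)),(P[6],(280,347)),((-100,-42,0),(281,409))])
for k,o in O.items():
    x,r=fit(o);x0,_=fit(o,False)
    print(k,np.round(x[:2]*1e3,1),np.degrees(x[2]).round(1),"z",(x[3]*1e3).round(1),"| z=0:",np.round(x0[:2]*1e3,1),np.degrees(x0[2]).round(1));print(r.round(1))
    for n in C: print(n, fit([q for q in o if q[0]==n],False)[0]*[1e3,1e3,57.3])
print("go",grasp_offset if 'grasp_offset' in globals() else None)
E
python3 f.py; python3 -c "import station;print([a for a in dir(station) if a[0]!='_'])"
```

```text
round [ 442.1 -279.3] -8.5 z 1.5 | z=0: [ 442.2 -279.6] -8.5
[-0.2 -0.7  0.2 -0.8 -0.2 -0.1  0.1 -0.1 -1.3 -2.1 -0.1  4.3  1.1  1.1
 -0.3 -2.  -1.2  1. ]
top [ 441.25497224 -279.746425     -8.66002274]
side [ 444.36499902 -277.82587959   -8.5567377 ]
bar [440.8 305.1] -3.9 z -7.0 | z=0: [439.7 303.1] -4.1
[-0.1 -0.3 -0.  -1.4  0.3  0.7 -0.6  0.7 -3.7  2.1  0.6 -0.7  2.2  0.1]
top [440.15460646 303.25227297  -4.06100824]
side [436.82716057 294.25612582   4.40117253]
pass [501.6 123. ] -12.6 z -0.2 | z=0: [501.6 122.9] -12.6
[-0.  -0.5  0.4  0.   0.1 -0.8 -1.1  0.5 -0.5 -0.6  0.3  0.3  0.8 -0.3
 -2.1 -0.7  0.2 -0.3  0.2  0.8 -1.2  1.1]
top [501.17478538 123.16131631 -12.17657224]
side [504.12776602 122.52052145 -14.56753881]
reject [ 530.3 -125.9] -3.0 z 1.4 | z=0: [ 530.5 -126. ] -3.0
[-0.6 -0.2  0.1 -0.4  0.5 -0.2 -0.   0.3 -0.7 -0.3  0.4 -0.  -0.1  0.1
  0.4 -0.9  0.2  0.2 -0.6  0.2 -0.6  0.9]
top [ 530.21067984 -126.32042749   -3.10575656]
side [ 531.66818518 -124.79863156   -2.96294128]
go 0.0187
['PlanningError', 'camera_info', 'get_obs', 'grasp_offset', 'hand_in', 'read_camera']
```

```bash
python3 -m handwheel '[1.5,-3.8,0,0,0,2,1, 3,-7.6,0,0,0,4,1, 4.5,-11.4,0,0,0,6,1, 6,-15.2,0,0,0,8,1, 7.5,-19,0,0,0,10,1, 9,-22.8,0,0,0,12,1, 10.5,-26.6,0,0,0,14,1, 12,-30.4,0,0,0,16,1]'
```

```text
t: 0.77
eef_pos: [0.4018, 0.3067, 0.2302]
tool_rot: [-0.0, 0.075, 0.997, -0.001]
contact_force: [1.5, 0.5, -0.9]
gripper_width: 1.005
```

```bash
python3 -m handwheel '[2.5,-4,0,0,0,0,1, 4.5,-8,0,0,0,0,1, 5.5,-12,0,0,0,0,1, 6,-16,0,0,0,0,1, 6,-20,0,0,0,0,1, 6,-24,0,0,0,0,1, 6,-28,0,0,0,0,1, 6,-32,0,0,0,0,1]'
```

```text
t: 1.43
eef_pos: [0.4611, -0.0138, 0.2301]
tool_rot: [-0.0, 0.075, 0.997, -0.001]
contact_force: [0.1, -0.2, 0.0]
gripper_width: 1.002
```

```bash
python3 -m handwheel '[0,-4,0,0,0,0,1, 0,-8,0,0,0,0,1, 0,-12,0,0,0,0,1, 0,-16,0,0,0,0,1, 0,-20,0,0,0,0,1, 0,-24,-3,0,0,0,1, 0,-26.9,-6,0,0,0,1, 0,-26.9,-9.5,0,0,0,1]'
python3 - <<'E'
from station import *
import cv2
im=cv2.vconcat([cv2.resize(read_camera("top")[150:310,380:540],None,fx=1.8*2,fy=1.8*2,interpolation=2)[:,:,::-1]]);print(get_obs()["eef_pos"],get_obs()["tool_rot"])
im2=cv2.resize(read_camera("side")[200:360,270:430],(576,576),interpolation=2)[:,:,::-1]
cv2.imwrite("pics/a1.png",cv2.resize(cv2.hconcat([im,im2]),(800,400)))
E
```

```text
t: 2.1
eef_pos: [0.4618, -0.2897, 0.1365]
tool_rot: [0.003, 0.078, 0.997, -0.004]
contact_force: [2.2, 0.1, 0.3]
gripper_width: 0.998
[ 0.45677477 -0.28522729  0.12727377] [-0.00443601  0.07709088  0.9970136  -0.00109723]
```

View pics/a1.png

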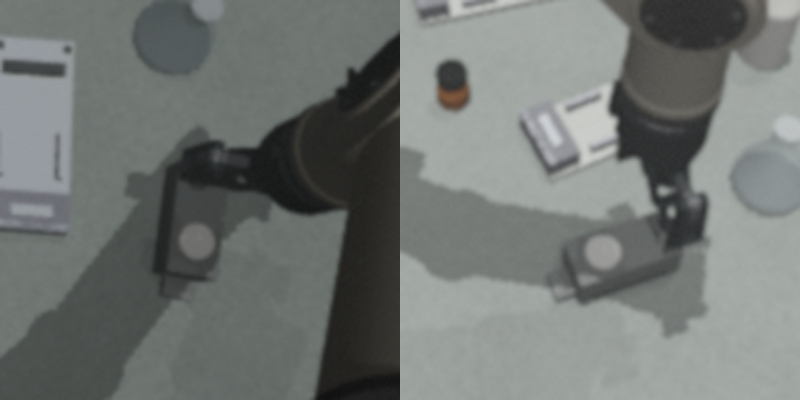

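The fingers stand over the round module's tail half, in line with it. Lowering now.

```bash
python3 -m handwheel '[0.4,0.2,-2,0,0,0,1, 0.4,0.2,-4,0,0,0,1, 0.4,0.2,-6,0,0,0,1, 0.4,0.2,-8,0,0,0,1, 0.4,0.2,-9,0,0,0,1, 0.4,0.2,-10,0,0,0,1, 0.4,0.2,-10.8,0,0,0,1, 0.4,0.2,-10.8,0,0,0,1]'
```

```text
t: 2.87
eef_pos: [0.4606, -0.2803, 0.0211]
tool_rot: [-0.006, 0.076, 0.997, 0.0]
contact_force: [0.8, 0.8, 0.0]
gripper_width: 0.998
```

```bash
python3 -m handwheel '[0,0,0,0,0,0,0,0,0,0,0,0,0,0,0,0,0,0,0,0,0,0,0,0,0,0,0,0,0,0,0,0,0,0,0,0,0,0,0,0,0,0,0,0,0,0,0,0,0]' 60;python3 -m handwheel '[0,0,0,0,0,0,0]'
```

```text
t: 3.45
eef_pos: [0.4614, -0.2813, 0.0224]
tool_rot: [-0.005, 0.076, 0.997, -0.0]
contact_force: [-1.1, -0.9, 5.4]
gripper_width: 0.571
t: 3.53
eef_pos: [0.4615, -0.2815, 0.0229]
tool_rot: [-0.004, 0.076, 0.997, -0.0]
contact_force: [-0.2, -0.4, -5.5]
gripper_width: 0.576
```

Gripped: opening 0.575, about 49 mm, which matches the 50 mm body. I'll lift and work out the nest approach.

```bash
cat >> h.py <<'E'
from scipy.spatial.transform import Rotation as Ro
def quat(q):return Ro.from_quat([q[1],q[2],q[3],q[0]])
N={"pass":(501.5,123.0,-12.4),"reject":(530.4,-126.0,-3.0)}
def target(nest,g,tip,pitch):
    """g=(TCP in module frame mm, tool Rot in module frame); tip=(x,y,z) of tongue-tip underside in nest mm, pitch deg tail up"""
    x,y,a=N[nest];Rn=Ro.from_euler("z",a,degrees=True);Rm=Rn*Ro.from_euler("y",-pitch,degrees=True)
    p=np.array([x,y,0])+Rn.apply(tip)+Rm.apply(np.array(g[0])-[-75,0,0])
    return p,Rm*g[1]
def where(nest,g,o=None):
    o=o or get_obs();x,y,a=N[nest];Rn=Ro.from_euler("z",a,degrees=True)
    Rm=quat(o["tool_rot"])*g[1].inv();tip=o["eef_pos"]*1e3-Rm.apply(np.array(g[0])-[-75,0,0])
    e=(Rn.inv()*Rm).as_euler("ZYX",degrees=True)
    print("tip in nest",Rn.inv().apply(tip-[x,y,0]).round(1),"yaw,tailup,roll",(e*[1,-1,1]).round(1),"F nest",Rn.inv().apply(o["contact_force"]).round(1),"t",round(o["t"],2))
def delta(nest,g,tip,pitch):
    o=get_obs();p,R=target(nest,g,tip,pitch)
    print(tip,pitch,"d cm",((p-o["eef_pos"]*1e3)/10).round(2),"rv",np.degrees((R*quat(o["tool_rot"]).inv()).as_rotvec()).round(1))
G={"round":((20,0,22.7),Ro.from_euler("z",8.7,degrees=True)*quat([-.0045,.076,.997,0]))}
E
python3 -m handwheel '[0,0,2,0,0,0,0, 0,0,5,0,0,0,0, 0,0,8.5,0,0,0,0, 0,0,12,0,0,0,0, 0,0,14,0,0,0,0, 0,0,14,0,0,0,0]' 60
python3 -c "
from h import *
g=G['round'];where('pass',g)
for t in((-45,0,50),(-50,0,11)):delta('pass',g,t,10)"
```

```text
t: 4.03
eef_pos: [0.4637, -0.2828, 0.1672]
tool_rot: [-0.001, 0.077, 0.997, -0.001]
contact_force: [0.6, -0.2, -4.7]
gripper_width: 0.572
tip in nest [ -44.4 -410.5  143.8] yaw,tailup,roll [ 3.6  0.4 -0.1] F nest [ 0.7 -0.1 -4.7] t 4.03
(-45, 0, 50) 10 d cm [ 8.14 39.62 -7.83] rv [-1.6 -9.4 -3.6]
(-50, 0, 11) 10 d cm [  7.65  39.73 -11.73] rv [-1.6 -9.4 -3.6]
```

```bash
python3 -m handwheel '[0.8,4,0,0,0,-1,0, 1.6,8,0,0,0,-2,0, 2.4,12,0,0,0,-3,0, 3.2,16,0,0,0,-3.6,0, 4,20,0,0,0,-3.6,0, 4.8,24,0,0,0,-3.6,0, 5.6,28,0,0,0,-3.6,0, 6.4,31.7,0,0,0,-3.6,0]'
python3 -m handwheel '[0.8,4,0,0,0,0,0, 1.6,7.6,0,0,0,0,0, 1.6,7.6,-1.5,-0.8,-4,0,0, 1.6,7.6,-3.5,-1.6,-9.4,0,0, 1.6,7.6,-5,-1.6,-9.4,0,0,1.6,7.6,-5,-1.6,-9.4,0,0]'
python3 - <<'E'
from h import *
import cv2
g=G['round'];where('pass',g)
a=read_camera("top")[120:300,230:390];b=read_camera("side")[120:280,230:390]
cv2.imwrite("pics/b1.png",cv2.hconcat([cv2.resize(a,(400,450),interpolation=2),cv2.resize(b,(400,400),interpolation=2).copy() if 0 else cv2.resize(b,(400,450),interpolation=2)])[:,:,::-1])
for t in((-45,0,50),(-50,0,11)):delta('pass',g,t,10)
E
```

```text
t: 4.7
eef_pos: [0.5263, 0.0369, 0.1656]
tool_rot: [-0.002, 0.107, 0.994, -0.001]
contact_force: [1.0, -1.6, -5.4]
gripper_width: 0.578
t: 5.2
eef_pos: [0.5368, 0.1125, 0.1108]
tool_rot: [0.076, 0.106, 0.991, -0.009]
contact_force: [-0.8, -0.6, -5.3]
gripper_width: 0.573
tip in nest [-53.4  -3.   73. ] yaw,tailup,roll [ 0.2  9.3 -0. ] F nest [-0.6 -0.8 -5.3] t 5.2
(-45, 0, 50) 10 d cm [ 0.36  0.09 -2.57] rv [-0.3 -0.3 -0.1]
(-50, 0, 11) 10 d cm [-0.13  0.19 -6.47] rv [-0.3 -0.3 -0.1]
```

View pics/b1.png

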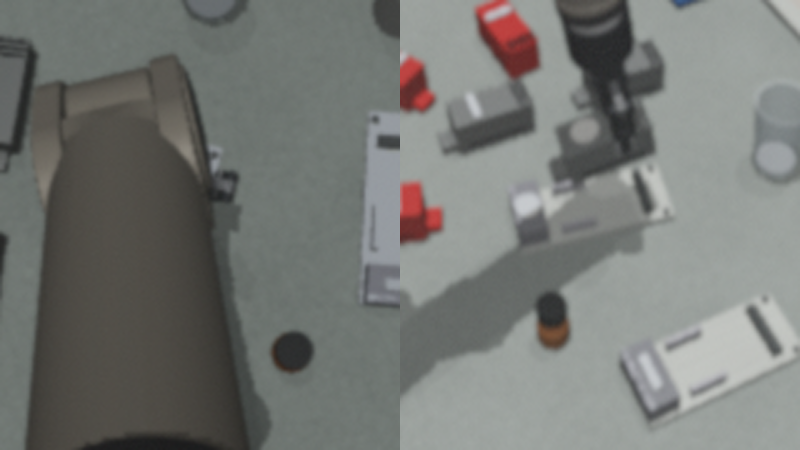

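Side view: the module hangs tilted over the pass nest with its tongue towards the housing. The arm blocks the top view. Lowering to just in front of the slot.

```bash
python3 -m handwheel '[0,0.2,-1.5,0,0,0,0, 0,0.2,-3,-0.3,-0.3,0,0, 0,0.2,-4.5,-0.3,-0.3,0,0, 0,0.2,-5.6,-0.3,-0.3,0,0, 0,0.2,-6.2,-0.3,-0.3,0,0, 0,0.2,-6.2,-0.3,-0.3,0,0,0,0.2,-6.2,-0.3,-0.3,0,0]'
python3 -c "
from h import *
g=G['round'];where('pass',g)
for t in((-50,0,10.5),(-60,0,10),(-67,0,10),(-74,0,10)):delta('pass',g,t,10)"
```

```text
t: 5.88
eef_pos: [0.5422, 0.1143, 0.053]
tool_rot: [0.083, 0.107, 0.991, -0.009]
contact_force: [-0.3, 0.4, -3.6]
gripper_width: 0.574
tip in nest [-48.    0.1  14.1] yaw,tailup,roll [ 0.1 10.1 -0. ] F nest [-0.3  0.3 -3.6] t 5.88
(-50, 0, 10.5) 10 d cm [-0.2   0.02 -0.36] rv [ 0.   0.1 -0.1]
(-60, 0, 10) 10 d cm [-1.18  0.24 -0.41] rv [ 0.   0.1 -0.1]
(-67, 0, 10) 10 d cm [-1.86  0.39 -0.41] rv [ 0.   0.1 -0.1]
(-74, 0, 10) 10 d cm [-2.54  0.54 -0.41] rv [ 0.   0.1 -0.1]
```

```bash
python3 -m handwheel '[-0.2,0,-0.35,0,0,0,0, -0.5,0.1,-0.4,0,0,0,0, -0.8,0.17,-0.4,0,0,0,0, -1.1,0.23,-0.4,0,0,0,0, -1.4,0.3,-0.4,0,0,0,0,-1.4,0.3,-0.4,0,0,0,0]'
python3 -c "
from h import *
g=G['round'];where('pass',g);print(get_obs()['gripper_width'])
for t in((-60,0,10),(-67,0,10),(-74,0,10)):delta('pass',g,t,10)"
```

```text
t: 6.38
eef_pos: [0.5287, 0.1173, 0.0496]
tool_rot: [0.084, 0.107, 0.991, -0.009]
contact_force: [2.3, -0.6, -4.2]
gripper_width: 0.572
tip in nest [-61.7   0.2  10.5] yaw,tailup,roll [ 0.1 10.2  0. ] F nest [ 2.3 -0.1 -4.2] t 6.38
0.5723266964769306
(-60, 0, 10) 10 d cm [ 0.17 -0.07 -0.07] rv [ 0.   0.2 -0.1]
(-67, 0, 10) 10 d cm [-0.51  0.08 -0.07] rv [ 0.   0.2 -0.1]
(-74, 0, 10) 10 d cm [-1.19  0.23 -0.07] rv [ 0.   0.2 -0.1]
```

```bash
python3 -m handwheel '[-0.2,0.03,0,0,0,0,0, -0.4,0.08,0,0,0,0,0, -0.6,0.12,0,0,0,0,0,-0.6,0.12,0,0,0,0,0,-0.6,0.12,0,0,0,0,0]'
python3 -c "
from h import *
g=G['round'];where('pass',g);print(get_obs()['gripper_width'])
for t in((-67,0,10),(-74,0,10)):delta('pass',g,t,10)"
```

```text
t: 6.8
eef_pos: [0.5241, 0.1184, 0.0502]
tool_rot: [0.085, 0.107, 0.991, -0.009]
contact_force: [5.9, -3.2, -5.1]
gripper_width: 0.571
tip in nest [-66.3   0.4  10.8] yaw,tailup,roll [ 0.  10.3  0.1] F nest [ 6.5 -1.8 -5.1] t 6.8
0.571001616004915
(-67, 0, 10) 10 d cm [-0.05 -0.03 -0.13] rv [-0.   0.3 -0. ]
(-74, 0, 10) 10 d cm [-0.74  0.12 -0.13] rv [-0.   0.3 -0. ]
```

The spring force rises as it should: 6.5 N at about 6 mm. Pushing further in.

```bash
python3 -m handwheel '[-0.2,0.03,-0.05,0,0,0,0, -0.4,0.06,-0.1,0,0,0,0, -0.6,0.1,-0.1,0,0,0,0,-0.8,0.14,-0.1,0,0,0,0,-0.8,0.14,-0.1,0,0,0,0]'
python3 -c "
from h import *
g=G['round'];where('pass',g);print(get_obs()['gripper_width'])
for p in((10,7.5,5,2.5,0)):delta('pass',g,(-75,0,8+.2*p),p)"
```

```text
t: 7.22
eef_pos: [0.5188, 0.1195, 0.0505]
tool_rot: [0.088, 0.108, 0.99, -0.008]
contact_force: [8.3, -4.3, -3.1]
gripper_width: 0.575
tip in nest [-71.5   0.4  10.6] yaw,tailup,roll [-0.  10.6  0.2] F nest [ 9.1 -2.4 -3.1] t 7.22
0.5750365947934758
(-75, 0, 10.0) 10 d cm [-0.31  0.04 -0.16] rv [-0.   0.7 -0. ]
(-75, 0, 9.5) 7.5 d cm [-0.15  0.   -0.61] rv [0.5 3.1 0. ]
(-75, 0, 9.0) 5 d cm [-0.01 -0.03 -1.06] rv [1.  5.5 0. ]
(-75, 0, 8.5) 2.5 d cm [ 0.11 -0.06 -1.51] rv [1.6 8.  0. ]
(-75, 0, 8.0) 0 d cm [ 0.22 -0.08 -1.98] rv [ 2.1 10.4  0. ]
```

```bash
python3 -m handwheel '[-0.3,0.04,-0.16,0,0.7,0,0, -0.15,0,-0.6,0.5,3.1,0,0, -0.08,0,-0.85,0.7,4.3,0,0, 0,-0.03,-1.06,1,5.5,0,0,0,-0.03,-1.06,1,5.5,0,0]'
python3 -c "
from h import *
g=G['round'];where('pass',g);print(get_obs()['gripper_width'])
for p in((5,2.5,0)):delta('pass',g,(-75,0,8+.2*p),p)"
```

```text
t: 7.63
eef_pos: [0.523, 0.1186, 0.0412]
tool_rot: [0.042, 0.109, 0.993, -0.004]
contact_force: [8.2, -2.7, -1.3]
gripper_width: 0.578
tip in nest [-70.5   0.6   9.7] yaw,tailup,roll [-0.1  5.4  0.1] F nest [ 8.6 -0.9 -1.3] t 7.63
0.5775068686272992
(-75, 0, 9.0) 5 d cm [-0.43  0.06 -0.13] rv [-0.   0.4  0.1]
(-75, 0, 8.5) 2.5 d cm [-0.3   0.04 -0.58] rv [0.5 2.8 0.1]
(-75, 0, 8.0) 0 d cm [-0.2   0.01 -1.05] rv [1.1 5.3 0.1]
```

```bash
python3 -m handwheel '[-0.45,0.07,-0.13,0,0.4,0,0, -0.45,0.07,-0.3,0.2,1.4,0,0, -0.4,0.06,-0.58,0.5,2.8,0,0,-0.35,0.05,-0.8,0.8,4,0,0,-0.3,0.04,-1,1,5,0,0,-0.3,0.04,-1,1,5,0,0]'
python3 -c "
from h import *
g=G['round'];where('pass',g);print(get_obs()['gripper_width'])
for p in((2,0)):delta('pass',g,(-75,0,8+.2*p),p)"
```

```text
t: 8.13
eef_pos: [0.5242, 0.1185, 0.0322]
tool_rot: [0.001, 0.11, 0.994, 0.001]
contact_force: [7.2, -1.8, -1.7]
gripper_width: 0.574
tip in nest [-71.6   0.9   8.5] yaw,tailup,roll [-0.2  0.6  0.1] F nest [ 7.4 -0.2 -1.7] t 8.13
0.5743634881105992
(-75, 0, 8.4) 2 d cm [-0.4   0.04  0.22] rv [-0.4 -1.3  0.2]
(-75, 0, 8.0) 0 d cm [-0.32  0.03 -0.15] rv [0.  0.6 0.2]
```

It's almost flat and met no resistance at the bar. Seating the last millimetre, then easing back towards the bar.

```bash
python3 -m handwheel '[-0.2,0,-0.1,0,0.6,0,0, -0.2,0,-0.15,0,0.6,0,0,0,0,-0.15,0,0.6,0,0, 0.2,-0.04,-0.15,0,0.6,0,0, 0.2,-0.04,-0.15,0,0.6,0,0]'
python3 -c "
from h import *
g=G['round'];where('pass',g);print(get_obs()['gripper_width'])"
```

```text
t: 8.55
eef_pos: [0.5269, 0.1179, 0.0311]
tool_rot: [-0.004, 0.111, 0.994, 0.0]
contact_force: [2.3, -1.6, 0.4]
gripper_width: 0.573
tip in nest [-69.    0.9   8.3] yaw,tailup,roll [-0.3  0.1  0. ] F nest [ 2.6 -1.1  0.4] t 8.55
0.5725938098128543
```

```bash
python3 -m handwheel '[0,0,0,0,0,0,0.75,0,0,0,0,0,0,1,0,0,0,0,0,0,1,0,0,0,0,0,0,1,0,0,1,0,0,0,1,0,0,3.5,0,0,0,1,0,0,7.5,0,0,0,1,0,0,11.5,0,0,0,1]'
python3 -m handwheel '[-1,3.5,2,0,0,0,1,-2,7.5,4,0,0,0,1,-3,11.5,4,0,0,0,1,-4,15.5,4,0,0,0,1,-4,18.3,4,0,0,0,1,-4,18.3,4,0,0,0,1]'
python3 - <<'E'
from h import *
import cv2
o=get_obs();print(o["eef_pos"],o["tool_rot"])
a=read_camera("top")[120:280,200:360];b=read_camera("side")[120:280,230:390]
cv2.imwrite("pics/c1.png",cv2.resize(cv2.hconcat([a,b]),(800,400),interpolation=2)[:,:,::-1])
E
```

```text
t: 9.22
eef_pos: [0.5257, 0.1175, 0.1472]
tool_rot: [-0.005, 0.111, 0.994, -0.001]
contact_force: [1.5, 0.6, 0.2]
gripper_width: 0.997
t: 9.72
eef_pos: [0.4831, 0.3093, 0.1882]
tool_rot: [-0.005, 0.105, 0.994, 0.002]
contact_force: [0.1, 1.1, 0.2]
gripper_width: 1.004
[0.48312536 0.30931968 0.18820309] [-0.00507267  0.10531796  0.99442411  0.00175916]
```

View pics/c1.png

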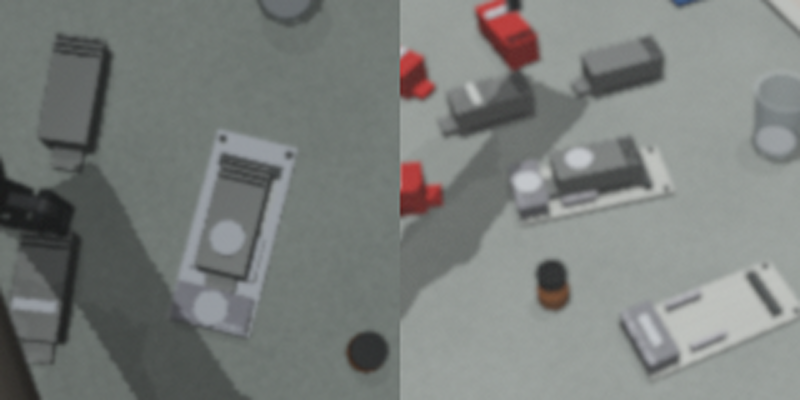

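The round module lies flat in the pass nest, with its tongue in the slot and its ribs just inside the tail bar (left picture, about (240,225)). Next is the bar module.

```bash
python3 -m handwheel '[-1.2,-0.4,-2,0,0,4,1,-2.3,-0.7,-5,0,0,8,1,-2.3,-0.7,-8,0,0,8,1,-2.3,-0.7,-11.5,0,0,8,1,-2.3,-0.7,-14,0,0,8,1,-2.3,-0.7,-15.5,0,0,8,1,-2.3,-0.7,-16.6,0,0,8,1,-2.3,-0.7,-16.6,0,0,8,1]'
python3 -m handwheel '[0,0,0,0,0,0,1]'
```

```text
t: 10.48
eef_pos: [0.4614, 0.2924, 0.02]
tool_rot: [-0.006, 0.04, 0.999, -0.002]
contact_force: [0.3, 0.4, 0.8]
gripper_width: 0.995
t: 10.57
eef_pos: [0.4621, 0.2918, 0.0206]
tool_rot: [-0.006, 0.041, 0.999, -0.002]
contact_force: [0.1, 0.4, 0.7]
gripper_width: 1.0
```

```bash
python3 -m handwheel '[-0.1,0.5,0.1,0,0,0,1,-0.2,1,0.2,0,0,0,1,-0.2,1,0.2,0,0,0,1,-0.2,1,0.2,0,0,0,1]'
python3 -m handwheel '[0,0,0,0,0,0,0,0,0,0,0,0,0,0,0,0,0,0,0,0,0,0,0,0,0,0,0,0,0,0,0,0,0,0,0,0,0,0,0,0,0,0,0,0,0,0,0,0,0]' 60;python3 -m handwheel '[0,0,0,0,0,0,0]'
```

```text
t: 10.9
eef_pos: [0.4604, 0.303, 0.0235]
tool_rot: [-0.005, 0.04, 0.999, -0.002]
contact_force: [0.2, -0.4, -0.4]
gripper_width: 0.998
t: 11.48
eef_pos: [0.4609, 0.3037, 0.0243]
tool_rot: [-0.005, 0.04, 0.999, -0.001]
contact_force: [-1.3, 1.6, 5.6]
gripper_width: 0.573
t: 11.57
eef_pos: [0.4609, 0.3037, 0.0243]
tool_rot: [-0.005, 0.04, 0.999, -0.001]
contact_force: [0.4, 0.9, -3.1]
gripper_width: 0.573
```

```bash
cat >> h.py <<'E'
G["bar"]=((20.8,0,24.3),Ro.from_euler("z",4.6,degrees=True)*quat([-.005,.04,.999,-.001]))
E
python3 -m handwheel '[0,0,2,0,0,0,0, 0,0,5,0,0,0,0, 0,0,8.5,0,0,0,0, 0,0,12,0,0,0,0, 0,0,14,0,0,0,0, 0,0,14,0,0,0,0]' 60
python3 -c "
from h import *
g=G['bar'];where('reject',g)
for t in((-45,0,70),(-50,0,14)):delta('reject',g,t,10)"
```

```text
t: 12.07
eef_pos: [0.463, 0.3048, 0.1684]
tool_rot: [-0.002, 0.041, 0.999, 0.001]
contact_force: [1.8, -0.4, -4.6]
gripper_width: 0.572
tip in nest [-185.4  429.7  143.6] yaw,tailup,roll [-1.7  0.3  0.3] F nest [ 1.9 -0.3 -4.6] t 12.07
(-45, 0, 70) 10 d cm [ 11.24 -43.32  -5.78] rv [-0.9 -9.6  1.7]
(-50, 0, 14) 10 d cm [ 10.74 -43.29 -11.38] rv [-0.9 -9.6  1.7]
```

```bash
python3 -m handwheel '[1,-4,0,0,0,0.5,0, 2,-8,0,0,0,1,0, 3,-12,0,0,0,1.7,0, 4,-16,0,0,0,1.7,0, 5,-20,0,0,0,1.7,0, 6,-24,0,0,0,1.7,0, 7,-28,0,0,0,1.7,0, 8,-32,0,0,0,1.7,0]'
python3 -m handwheel '[1,-4,0,0,0,0,0, 2,-8,0,0,0,0,0, 3.2,-11.3,0,0,0,0,0, 3.2,-11.3,-1.5,-0.5,-5,0,0, 3.2,-11.3,-3.5,-0.9,-9.6,0,0,3.2,-11.3,-5.8,-0.9,-9.6,0,0,3.2,-11.3,-5.8,-0.9,-9.6,0,0,3.2,-11.3,-5.8,-0.9,-9.6,0,0]'
python3 -c "
from h import *
g=G['bar'];where('reject',g)
for t in((-45,0,70),(-50,0,12)):delta('reject',g,t,10)"
```

```text
t: 12.73
eef_pos: [0.5416, -0.0172, 0.1664]
tool_rot: [-0.004, 0.026, 1.0, 0.001]
contact_force: [0.9, 0.2, -4.5]
gripper_width: 0.568
t: 13.4
eef_pos: [0.5714, -0.13, 0.1061]
tool_rot: [0.077, 0.026, 0.997, -0.004]
contact_force: [1.2, -0.1, -4.0]
gripper_width: 0.574
tip in nest [-49.3  -2.   66.4] yaw,tailup,roll [ 0.   9.4 -0.1] F nest [ 1.2 -0.  -4. ] t 13.4
(-45, 0, 70) 10 d cm [0.4  0.16 0.45] rv [ 0.1 -0.6 -0. ]
(-50, 0, 12) 10 d cm [-0.1   0.19 -5.35] rv [ 0.1 -0.6 -0. ]
```

```bash
python3 -m handwheel '[0.1,0.2,-1.5,0,0,0,0, 0.1,0.2,-3,0,-0.6,0,0, 0.1,0.2,-4.3,0,-0.6,0,0, 0.1,0.2,-5,0,-0.6,0,0, 0.1,0.2,-5.3,0,-0.6,0,0, 0.1,0.2,-5.3,0,-0.6,0,0,0.1,0.2,-5.3,0,-0.6,0,0]'
python3 -c "
from h import *
g=G['bar'];where('reject',g)
for t in((-50,0,11),(-60,0,10),(-64,0,10)):delta('reject',g,t,10)"
```

```text
t: 13.98
eef_pos: [0.5734, -0.1281, 0.0539]
tool_rot: [0.083, 0.026, 0.996, -0.004]
contact_force: [-0.1, -0.5, -4.2]
gripper_width: 0.569
tip in nest [-47.    0.   13.2] yaw,tailup,roll [ 0.1 10.1 -0.1] F nest [-0.  -0.5 -4.2] t 13.98
(-50, 0, 11) 10 d cm [-0.29 -0.   -0.23] rv [ 0.1  0.1 -0. ]
(-60, 0, 10) 10 d cm [-1.29  0.05 -0.33] rv [ 0.1  0.1 -0. ]
(-64, 0, 10) 10 d cm [-1.69  0.07 -0.33] rv [ 0.1  0.1 -0. ]
```

```bash
python3 -m handwheel '[-0.3,0,-0.25,0,0,0,0, -0.6,0.02,-0.3,0,0,0,0, -0.9,0.03,-0.3,0,0,0,0, -1.3,0.05,-0.3,0,0,0,0, -1.7,0.07,-0.3,0,0,0,0,-2,0.08,-0.3,0,0,0,0,-2,0.08,-0.3,0,0,0,0]'
python3 -c "
from h import *
g=G['bar'];where('reject',g)
for t in((-67,0,10),(-75,0,10)):delta('reject',g,t,10)"
```

```text
t: 14.57
eef_pos: [0.5549, -0.1274, 0.0519]
tool_rot: [0.085, 0.026, 0.996, -0.005]
contact_force: [6.1, 0.8, -3.5]
gripper_width: 0.572
tip in nest [-65.4  -0.2  10.8] yaw,tailup,roll [ 0.1 10.3 -0.1] F nest [ 6.   1.1 -3.5] t 14.57
(-67, 0, 10) 10 d cm [-0.14  0.01 -0.14] rv [ 0.2  0.3 -0. ]
(-75, 0, 10) 10 d cm [-0.94  0.06 -0.14] rv [ 0.2  0.3 -0. ]
```

```bash
python3 -m handwheel '[-0.3,0.02,-0.05,0,0,0,0, -0.6,0.04,-0.1,0.2,0.3,0,0,-0.9,0.06,-0.1,0.2,0.3,0,0,-1.1,0.07,-0.1,0.2,0.3,0,0,-1.1,0.07,-0.1,0.2,0.3,0,0]'
python3 -c "
from h import *
g=G['bar'];where('reject',g)
for p in(10,7.5,5,2.5,0):delta('reject',g,(-76,0,8+.2*p),p)"
```

```text
t: 14.98
eef_pos: [0.5474, -0.127, 0.0526]
tool_rot: [0.086, 0.026, 0.996, -0.004]
contact_force: [8.6, -0.5, -4.7]
gripper_width: 0.571
tip in nest [-72.8  -0.2  11.3] yaw,tailup,roll [ 0.  10.4 -0. ] F nest [ 8.7 -0.  -4.7] t 14.98
(-76, 0, 10.0) 10 d cm [-0.29  0.03 -0.2 ] rv [ 0.   0.4 -0. ]
(-76, 0, 9.5) 7.5 d cm [-0.12  0.02 -0.65] rv [ 0.2  2.9 -0. ]
(-76, 0, 9.0) 5 d cm [ 0.03  0.01 -1.1 ] rv [ 0.3  5.4 -0. ]
(-76, 0, 8.5) 2.5 d cm [ 0.16  0.   -1.56] rv [ 0.4  7.9 -0. ]
(-76, 0, 8.0) 0 d cm [ 0.28 -0.   -2.03] rv [ 0.6 10.4 -0. ]
```

```bash
python3 -m handwheel '[-0.3,0.03,-0.2,0,0.4,0,0, -0.2,0.02,-0.65,0.2,2.9,0,0, -0.1,0,-0.9,0.2,4.1,0,0, -0.05,0,-1.1,0.3,5.4,0,0,-0.05,0,-1.1,0.3,5.4,0,0]'
python3 -c "
from h import *
g=G['bar'];where('reject',g)
for p in(5,2.5,0):delta('reject',g,(-76,0,8+.2*p),p)"
```

```text
t: 15.4
eef_pos: [0.5521, -0.1271, 0.0433]
tool_rot: [0.043, 0.025, 0.999, -0.003]
contact_force: [7.9, 1.0, 0.5]
gripper_width: 0.571
tip in nest [-71.4  -0.2  10. ] yaw,tailup,roll [ 0.1  5.5 -0. ] F nest [7.9 1.4 0.5] t 15.4
(-76, 0, 9.0) 5 d cm [-0.44  0.02 -0.17] rv [ 0.1  0.5 -0.1]
(-76, 0, 8.5) 2.5 d cm [-0.3   0.02 -0.63] rv [ 0.2  3.  -0.1]
(-76, 0, 8.0) 0 d cm [-0.19  0.01 -1.1 ] rv [ 0.3  5.5 -0.1]
```

```bash
python3 -m handwheel '[-0.45,0.02,-0.1,0,0.5,0,0, -0.45,0.02,-0.35,0.1,1.6,0,0, -0.4,0.02,-0.6,0.2,3,0,0,-0.35,0.01,-0.82,0.2,4.2,0,0,-0.3,0.01,-1.03,0.3,5.2,0,0,-0.3,0.01,-1.03,0.3,5.2,0,0]'
python3 -c "
from h import *
g=G['bar'];where('reject',g)
for p in(5,2.5,0):delta('reject',g,(-76,0,8+.2*p),p)"
```

```text
t: 15.9
eef_pos: [0.5537, -0.1272, 0.0343]
tool_rot: [0.001, 0.024, 1.0, -0.002]
contact_force: [7.6, -0.0, -0.9]
gripper_width: 0.57
tip in nest [-72.2  -0.3   8.9] yaw,tailup,roll [ 0.2  0.7 -0.1] F nest [ 7.6  0.4 -0.9] t 15.9
(-76, 0, 9.0) 5 d cm [-0.6   0.03  0.73] rv [-0.2 -4.3 -0.2]
(-76, 0, 8.5) 2.5 d cm [-0.47  0.02  0.27] rv [-0.  -1.8 -0.2]
(-76, 0, 8.0) 0 d cm [-0.35  0.02 -0.2 ] rv [ 0.1  0.7 -0.2]
```

It went the same way as the first module. Setting it down, easing back, then releasing if the load has come off.

```bash
python3 -m handwheel '[-0.2,0,-0.1,0,0.7,0,0, -0.2,0,-0.17,0,0.7,0,0,0,0,-0.17,0,0.7,0,0, 0.2,0,-0.17,0,0.7,0,0, 0.2,0,-0.17,0,0.7,0,0]'
python3 -c "
from h import *
where('reject',G['bar'])"
```

```text
t: 16.32
eef_pos: [0.5562, -0.1273, 0.033]
tool_rot: [-0.005, 0.024, 1.0, -0.002]
contact_force: [3.1, -0.4, 1.3]
gripper_width: 0.573
tip in nest [-69.9  -0.3   8.6] yaw,tailup,roll [ 0.2  0.  -0.1] F nest [ 3.1 -0.2  1.3] t 16.32
```

```bash
python3 -m handwheel '[0,0,0,0,0,0,0.75,0,0,0,0,0,0,1,0,0,0,0,0,0,1,0,0,0,0,0,0,1,0,0,1,0,0,0,1,0,0,3.5,0,0,0,1,0,0,7.5,0,0,0,1,0,0,11.5,0,0,0,1]'
python3 -m handwheel '[0,0,4,0,0,0,1,0,-3,7,0,0,0,1,0,-7,7,0,0,0,1,-1,-11,7,0,0,0,1,-2,-15,7,0,0,0,1,-3,-19,7,0,0,0,1,-4,-23,7,0,0,0,1,-5,-26.5,7,0,0,0,1]'
python3 -m handwheel '[-1,-2,0,0,0,0,1,-1,-2,0,0,0,0,1,-1,-2,0,0,0,0,1,-1,-2,0,0,0,0,1,-1,-2,0,0,0,0,1]'
python3 - <<'E'
from h import *
import cv2
o=get_obs();print(o["eef_pos"],o["contact_force"])
t=read_camera("top");s=read_camera("side")
cv2.imwrite("pics/topf.png",t[:,:,::-1]);cv2.imwrite("pics/sidef.png",s[:,:,::-1])
a=cv2.resize(t[140:280,200:480],(800,400),interpolation=2)[:,:400*2];b=cv2.resize(s[130:270,240:400],(229,200),interpolation=2)
cv2.imwrite("pics/d1.png",a[:,:,::-1]);cv2.imwrite("pics/d2.png",cv2.resize(s[90:330,230:470],(600,600),interpolation=2)[:,:,::-1])
E
```

```text
t: 16.98
eef_pos: [0.5549, -0.1273, 0.149]
tool_rot: [-0.006, 0.024, 1.0, -0.002]
contact_force: [1.8, -0.5, 0.3]
gripper_width: 1.003
t: 17.65
eef_pos: [0.5034, -0.3949, 0.2199]
tool_rot: [-0.006, 0.025, 1.0, -0.002]
contact_force: [0.8, -0.1, 0.2]
gripper_width: 1.001
t: 18.07
eef_pos: [0.4945, -0.4132, 0.22]
tool_rot: [-0.006, 0.024, 1.0, -0.002]
contact_force: [0.8, 0.7, 0.4]
gripper_width: 1.002
[ 0.49452249 -0.41316607  0.22002127] [0.76172436 0.71670267 0.40593759]
```

View pics/d1.png

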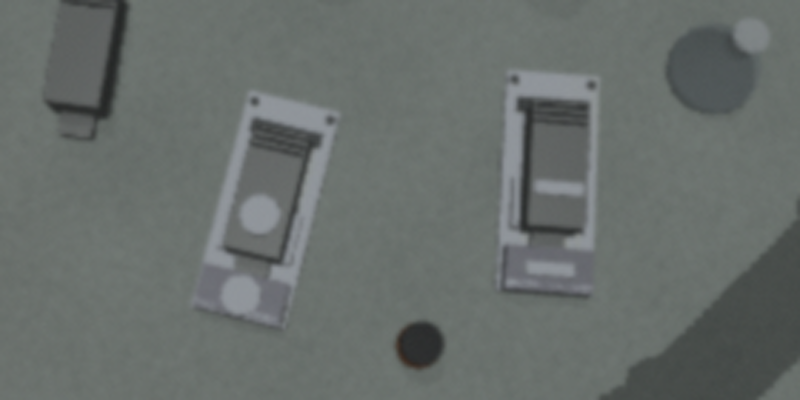

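View pics/d2.png

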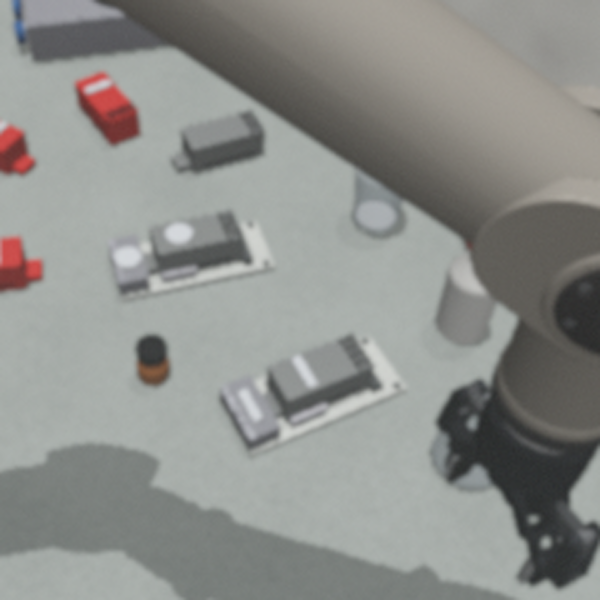

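Both modules lie flat in the matching nests, tongues under the lips and tails inside the bars. The plain module, jar, flask and beaker stand where they were. At the last gripped reading both were level (0.0–0.1°), with the tip at bed height, so neither tail is on top of its bar.

```bash
python3 -c "
from station import *
print(hand_in(),get_obs()['t'])"
```

```text
the job is handed in; nothing more can be done
the job is handed in; nothing more can be done
```

I sorted both modules, the round one first into the pass nest, then the bar one into the reject nest, and handed the job in. The last robot time I read before that was 18.1 s of the 58 s allowed.

**Placing:** I carried each module in at about 10° tail-up and pushed it against the spring to about 9 N, roughly 12 mm in. Then I levelled it in front of the tail bar, eased it back and released it.

**Last checks:**
- **Seating:** Before release each module was level to about 0.1°, its tongue tip was at bed height within 1 mm, and its weight was carried by the nest. After release, both views show them flat, tongues in the slots and tails inside the bars.
- **Other things:** The plain module, jar, flask and beaker looked unmoved. The arm partly hid the wash bottle and flask in the side view, and I did not compare their positions in numbers.

**What disagreed or was not measured:**
- The spring force put the tongues about 1.5 mm deeper than the camera and grasp estimate did, which is within the calibration.
- The side-view corner readings of the bar module were poor, so its position came mainly from the top view.
- I did not measure the plungers' final positions. That the springs hold the modules comes from the pictures and the forces before release.

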